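# Draw the large weight disc from its rack and stand it ready at the tester

## Task

Slide the largest of the three steel weight discs straight up out of the slotted aluminium rack, holding it by its upper edge, and lower it on edge into the slot of the empty blue stand until it rests on the bottom before you let go. Leave the two smaller discs in their rack slots.

Things in the scene. Friction and masses are not known exactly. Their poses are not given: they have to be found in the camera images.
- big_center (a point): Centre of the largest disc: a bright steel slotted weight, 108 mm across, 11 mm thick, under 1 kg, standing on edge in one of the aluminium rack's three slots (which one varies). The point is 66 mm above the table; the rim's top is 54 mm higher, the upper 70 mm free. z: the disc's axis, normal to its faces, level to about 5 degrees, along the row of slots; x, y at any roll.
- mid_center (a point): Centre of the middle disc, 82 mm across, 12 mm thick, same look, in another rack slot, its top 92 mm above the table; z: its axis. The fixed rack: two slotted rails 50 mm apart, each 8 mm thick and 50 mm high, on a 90 x 157 mm base; slots 15 mm wide, 50 mm apart; discs stand on steel rods in the slots. Raised 40 mm, the largest disc clears the rails.
- small_center (a point): Centre of the smallest disc, 73 mm across, 10 mm thick, same look, in another slot of the rack, its top about 83 mm above the table; z: its axis.
- stand: Blue stand with one empty slot, fixed: base 90 (x) by 60 mm (y); origin under its centre on the table, z up. The slot runs along x; a disc in it has its axis along y. Slot 18 mm wide between jaws 50 mm high, then guides flare to a mouth 45 mm wide, 70 mm high. The disc rests on two rods as in the rack: the largest, seated, has its centre 66 mm above the stand's origin, the height it had in the rack.

How it is judged:
On the way, in this order (a step that is already met when the one before it is completed fails the run):
1. the largest disc is raised clear of the rack (height (world z) of big_center above 0.11 m and contact force between the fingers and big above 0.5 N), for 0.1 s.
2. still held, it is lowered into the blue stand's slot to within 10 mm of the bottom (x of big_center in the frame of stand between -0.02 and 0.02 m and y of big_center in the frame of stand between -0.015 and 0.015 m and z of big_center in the frame of stand below 0.0765 m and contact force between the fingers and big above 0.5 N), for 0.05 s.
At the end, for the whole second after the job is handed in: The largest disc stands released and at rest in the blue stand's slot: its centre within 15 mm of the stand's middle each way along x and y and within 10 mm of its seated height, its axis within 20 degrees of the stand's y axis; the two smaller discs are within 20 mm of where they stood in the rack (x of big_center in the frame of stand between -0.015 and 0.015 m and y of big_center in the frame of stand between -0.015 and 0.015 m and z of big_center in the frame of stand between 0.056 and 0.0765 m and angle between the z axis of big and the y axis of stand, either way round below 0.35 rad and linear speed of big below 0.03 m/s and contact force between the fingers and big below 0.1 N and distance of each of mid_center, small_center from where it was at the start of the episode below 0.02 m); the robot touches nothing.
It fails at once if a smaller disc is moved from its place in the rack by more than 20 mm (distance of any of mid_center, small_center from where it was at the start of the episode above 0.02 m).
It also fails if it takes over 38 s, if anything falls off the work surface, if the arm or the gripper's body presses on something with over 40 N, if the wrist force passes 120 N, or if a joint passes its speed limit or range.

## Robot

A 6-joint arm with a two-finger parallel gripper is mounted at the origin on a cart in front of the work surface, level with it; the furniture and walls round the work are solid. World frame = base frame: x ahead of the robot, y to its left, z up, the work surface at z = 0. Lengths are in m, angles in rad, forces in N, time in s.
With the tool pointing down it reaches from about 0.3 to 0.875 m from the base axis. Payload 6.4 kg.
Tool frame: the origin (TCP) lies at the very end of the fingers, on their centre line; the grasp point (between the pads) lies 19 mm behind it (ctrl.tcp_to_grasp is the distance from the TCP to the grasp point, in m); z points along the fingers, y is the direction in which the jaws open and shut (so a half turn about z gives the same grasp; the last joint's range is limited). The gripper opens to 85 mm and grips with 20 to 120 N. Pads are 22 mm wide; open, the fingers measure 114 mm over their backs; the gripper's body (76 mm by 85 mm) begins 54 mm behind the grasp point. The pads swing forward as they close: fully open they stand 13 mm farther back than shut.
Start: joints at [0.931, 0.181, 1.607, -0, 1.354, -0.206], TCP at [0.242, 0.522, 0.2] pointing down, gripper open.
Joint ranges: [-2.99, 2.99], [-0.89, 2.07], [0.3, 2.58], [-1.14, 4.28], [0, 2.63], [-3.12, 3.12]. Speed limits (rad/s): [2.57, 2.57, 3.01, 3.14, 3.14, 3.14].

## Interface

Orientations are given as a unit quaternion [w, x, y, z].
In Python, from bench import ctrl gives the robot as it stands. The module is installed in compiled form; this text tells all that it offers.
- The arm moves only by the tool drive_tool, never from a script. Its argument "deltas" is a list of rows, each an object with "slide": the shift along the tool's x, y, z as a fraction of full scale, a list of three; "delta_rot": the turn, a rotation vector about the tool's x, y, z as a fraction of full scale, a list of three; "hand": the opening, from 0 (shut) to 1 (fully open). In form: [{"slide": [tx, ty, tz], "delta_rot": [wx, wy, wz], "hand": hand}, ...]. A call has exactly 5 rows; each row shifts and turns the commanded pose from where the row before left it, along the tool's axes as they then stand; what a row does not reach is not made up. Full scale, the value 1, is 50 mm for a shift and 180 degrees for a turn. A row lasts 1/8 s, in which the tool goes at most 62.5 mm and 10.7 degrees, less where a joint would pass 70% of its speed; a pose out of reach is approached as far as the arm can. A call with a number of a shift or a turn outside -1 to 1 is refused whole. A call with a gripper value outside its range is refused whole. The fingers move at their own pace and stop on an object; the grip force is fixed at half the most. Time passes only in rows, so rows that do not move let the fingers close, or fill a call up. It gives the time, the measured TCP pose, the force and the opening at its end, in the units of the state.
- ctrl.get_obs(): the state, without advancing time (a new reading comes with each control period).
- ctrl.camera(name): name is "scene" or "top" or "wrist"; returns a dict with "frame" (400x640x3 uint8, red, green, blue), "mtx" (3x3 intrinsics, pixels), "R" (3x3) and "t" (3): a world point X has camera coordinates R X + t. Camera axes: x right, y down, z forward; pixel columns grow to the right and rows downward; lengths in m; the calibration is good to about 2 mm. The wrist camera is an equidistant fisheye: a pixel r from the principal point sees the ray r / f radians off the axis. A picture is of the moment at which its call begins. There is no depth.
- ctrl.hand_in(): hands the job in, once; it reports no verdict.
The state is a dict: "time_s": time; "q": joint angles; "dq": joint speeds; "joint_efforts": joint torques, N m; "eef_pos": TCP position; "eef_rot": TCP orientation; "wrist_force": force on the tool from outside, world axes, zero at the start; "torque": the same for the moment, N m; "opening": opening from 0.0 (shut) to 1.0 (fully open).
Only numpy, scipy, OpenCV 4.12 (cv2) and the standard library are available. Lean on these libraries where they do the work, as an engineer would, in place of code of your own. Each camera call takes 0.05 s, during which the arm holds its last target.

## Working session

There is one attempt and no reset: what is moved stays moved. The work goes in short steps, Python scripts to look and compute and a tool call to move; the robot and the scene stay as the last step left them, time stands still between calls to the robot, and variables do not carry over. Pictures are saved under pics/ and viewed, and the job is handed in when it is done.

Besides the shell and the picture viewer there is one more tool, called as name(argument=value, ...), one argument or row to a line, values as JSON. drive_tool: Moves the arm, as the interface text tells. Its arguments: {"type":"object","properties":{"deltas":{"type":"array","items":{"type":"object","properties":{"slide":{"type":"array","items":{"type":"number"}},"delta_rot":{"type":"array","items":{"type":"number"}},"hand":{"type":"number"}}}}},"required":["deltas"]}

```bash
mkdir -p pics; python3 - <<'E'
from bench import ctrl
import cv2,numpy as np,pickle
o=ctrl.get_obs()
print({k:np.round(v,3) for k,v in o.items()}, ctrl.tcp_to_grasp)
d={}
for n in ["scene","top","wrist"]:
    c=ctrl.camera(n); d[n]=c
    cv2.imwrite(f"pics/{n}0.png",c["frame"][:,:,::-1])
    print(n,np.round(c["mtx"],1).tolist(),np.round(-c["R"].T@c["t"],3),np.round(c["R"],3).tolist())
pickle.dump(d,open("cams0.pkl","wb"))
E
```

```text
{'time_s': np.float64(0.0), 'q': array([ 0.931,  0.182,  1.608,  0.   ,  1.354, -0.206]), 'dq': array([ 0.001, -0.002,  0.001,  0.   ,  0.001, -0.   ]), 'joint_efforts': array([ 1.0000e-03, -4.4487e+01, -3.5135e+01, -0.0000e+00,  9.0000e-03,
        0.0000e+00]), 'eef_pos': array([0.241, 0.521, 0.2  ]), 'eef_rot': array([-0.   ,  0.215,  0.977, -0.001]), 'wrist_force': array([-0.589,  1.087, -1.038]), 'torque': array([-0.012, -0.078, -0.045]), 'opening': np.float64(1.003)} 0.0187
scene [[378.0, 0.0, 318.5], [0.0, 378.0, 204.8], [0.0, 0.0, 1.0]] [ 0.24  -0.893  0.515] [[0.917, -0.397, 0.024], [-0.184, -0.478, -0.859], [0.353, 0.783, -0.512]]
top [[518.4, 0.0, 317.5], [0.0, 518.4, 203.5], [0.0, 0.0, 1.0]] [ 0.448 -0.241  0.908] [[-0.023, -1.0, 0.015], [-0.995, 0.021, -0.097], [0.097, -0.018, -0.995]]
wrist [[309.7, 0.0, 321.1], [0.0, 309.7, 201.5], [0.0, 0.0, 1.0]] [0.17  0.555 0.373] [[0.42, 0.907, -0.002], [0.863, -0.399, 0.309], [0.28, -0.131, -0.951]]
```

View pics/scene0.png

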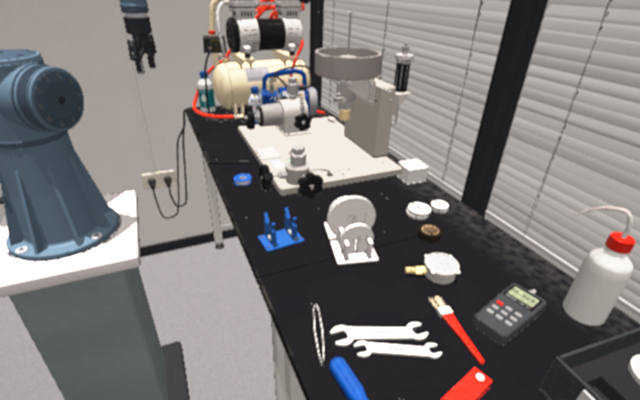

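View pics/top0.png

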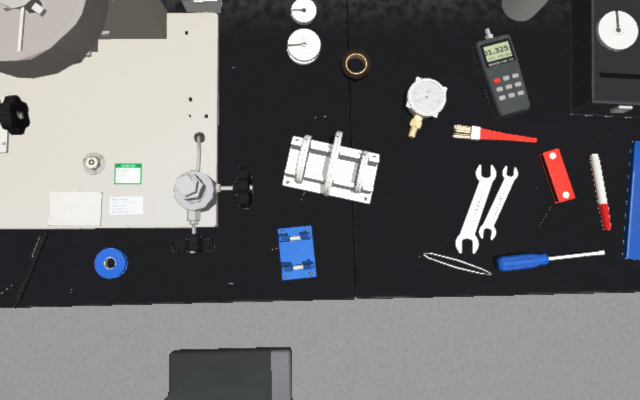

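View pics/wrist0.png

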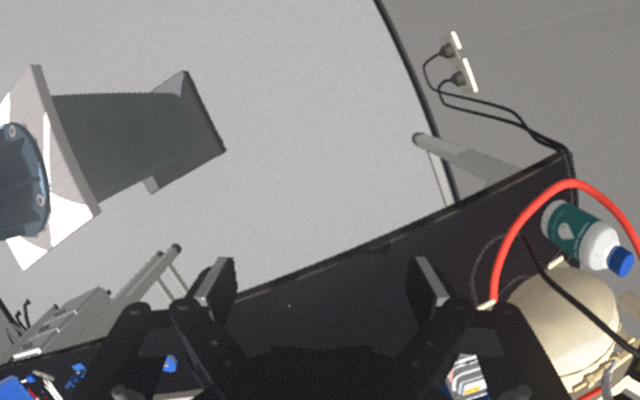

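```bash
python3 - <<'E'
import cv2,pickle,numpy as np
d=pickle.load(open("cams0.pkl","rb"))
a=d["top"]["frame"][120:290,260:400,::-1]; a=cv2.resize(a,None,fx=3.5,fy=3.5,interpolation=cv2.INTER_CUBIC)
b=d["scene"]["frame"][170:280,240:400,::-1]; b=cv2.resize(b,None,fx=5,fy=5,interpolation=cv2.INTER_CUBIC)
cv2.imwrite("pics/tz.png",a);cv2.imwrite("pics/sz.png",b)
E
```

```text
(no output)
```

View pics/tz.png

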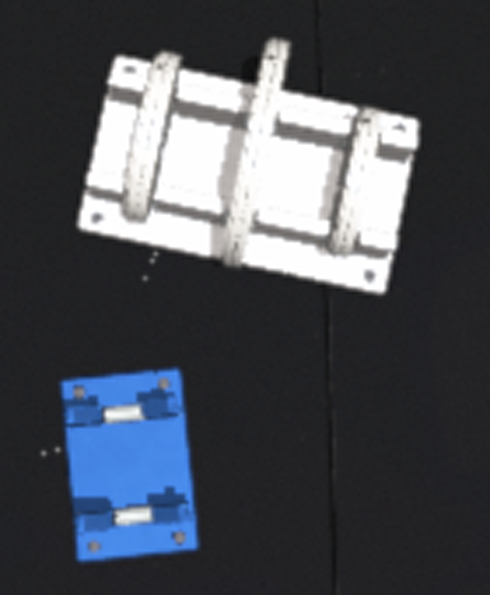

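View pics/sz.png

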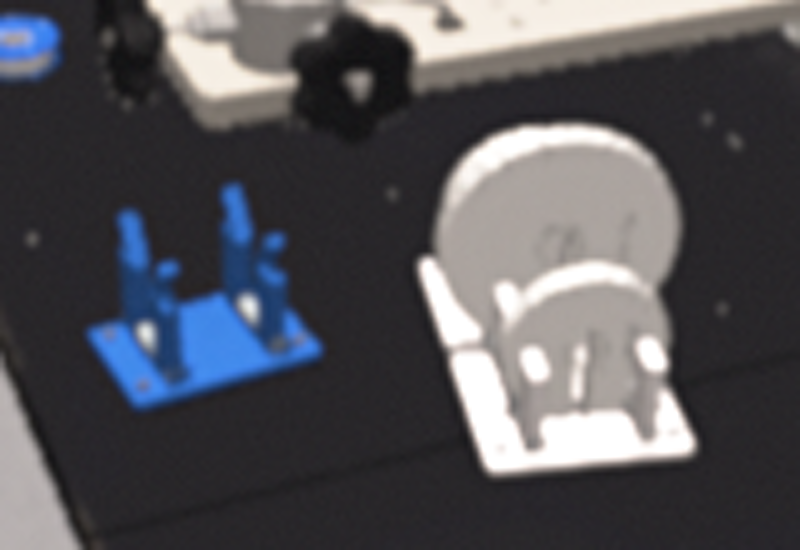

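```bash
cat > h.py <<'E'
import numpy as np,cv2,pickle
def ray(c,uv,fish=False):
    K=c["mtx"];x=(uv[0]-K[0,2])/K[0,0];y=(uv[1]-K[1,2])/K[1,1]
    if fish:
        r=np.hypot(x,y); s=np.sin(r)/r if r>1e-9 else 1; v=np.array([x*s,y*s,np.cos(r)])
    else: v=np.array([x,y,1.])
    C=-c["R"].T@c["t"]; v=c["R"].T@v; return C,v/np.linalg.norm(v)
def onz(c,uv,z,fish=False):
    C,v=ray(c,uv,fish); return C+v*(z-C[2])/v[2]
def tri(r1,r2):
    (a,u),(b,v)=r1,r2
    s=np.linalg.lstsq(np.c_[u,-v],b-a,rcond=None)[0]
    p,q=a+s[0]*u,b+s[1]*v; return (p+q)/2,np.linalg.norm(p-q)
def proj(c,X,fish=False):
    p=c["R"]@np.asarray(X)+c["t"]; K=c["mtx"]
    if fish:
        r=np.hypot(p[0],p[1]); th=np.arctan2(r,p[2]); xy=p[:2]/r*th
    else: xy=p[:2]/p[2]
    return K[0,0]*xy[0]+K[0,2],K[1,1]*xy[1]+K[1,2]
E
python3 - <<'E'
from h import *
d=pickle.load(open("cams0.pkl","rb")); T=d["top"];S=d["scene"]
z=lambda u,v:(260+(u+.5)/3.5-.5,120+(v+.5)/3.5-.5)
sz=lambda u,v:(240+(u+.5)/5-.5,170+(v+.5)/5-.5)
for n,a,b,h in [("big",(278,42),(232,262),.066),("L",(168,55),(135,217),.047),("R",(370,110),(343,250),.047)]:
    A,B=onz(T,z(*a),h),onz(T,z(*b),h)
    print(n,A.round(4),B.round(4),((A+B)/2).round(4),np.linalg.norm(A-B).round(4),np.degrees(np.arctan2(*(A-B)[[1,0]])).round(2))
f=T["frame"]; hsv=cv2.cvtColor(f,cv2.COLOR_RGB2HSV)
m=cv2.inRange(hsv,(100,120,60),(125,255,255)); m[:, :260]=0;m[:,400:]=0;m[:220]=0
c=max(cv2.findContours(m,0,1)[0],key=cv2.contourArea); r=cv2.minAreaRect(c); print(r)
P=np.array([onz(T,p,.006) for p in cv2.boxPoints(r)]);print(P.round(4).tolist(),P.mean(0), np.linalg.norm(np.diff(P,axis=0),axis=1))
# corners manual two-view: base corners
for a,b in [((62,381),(88,332)),((79,561),(140,407)),((198,549),(322,348))]: pass
for nm,t,s in [("near-left?",(79,561),(88,332)),("near-right",(198,549),(140,407)),("far-right",(180,368),(322,350))]:
    p,e=tri(ray(T,z(*t)),ray(S,sz(*s))); print(nm,p.round(4),e.round(4))
E
```

```text
big [ 0.649  -0.2943  0.066 ] [ 0.5447 -0.2699  0.066 ] [ 0.5969 -0.2821  0.066 ] 0.1071 -13.13
L [ 0.6482 -0.2421  0.047 ] [ 0.5696 -0.2247  0.047 ] [ 0.6089 -0.2334  0.047 ] 0.0805 -12.51
R [ 0.6193 -0.339   0.047 ] [ 0.5516 -0.3239  0.047 ] [ 0.5854 -0.3314  0.047 ] 0.0694 -12.57
((296.4356384277344, 252.3564453125), (53.53300094604492, 36.020347595214844), 84.2894058227539)
[[0.4957, -0.1835, 0.006], [0.5005, -0.2459, 0.006], [0.4084, -0.2531, 0.006], [0.4037, -0.1913, 0.006]] [ 0.45206604 -0.21844634  0.006     ] [0.06264601 0.09244784 0.06203636]
near-left? [ 0.4044 -0.1929  0.006 ] 0.0015
near-right [ 0.4099 -0.2519  0.0038] 0.0008
far-right [ 0.4988 -0.2447  0.0058] 0.0007
```

drive_tool(
  deltas=[
    {"slide":[0,0,-1],"delta_rot":[0,0,-0.0228],"hand":1},
    {"slide":[0,0,-1],"delta_rot":[0,0,-0.0228],"hand":1},
    {"slide":[0,0,-1],"delta_rot":[0,0,-0.0228],"hand":1},
    {"slide":[-0.3,-0.9,0],"delta_rot":[0,0,0],"hand":1},
    {"slide":[-0.3,-0.9,0],"delta_rot":[0,0,0],"hand":1},
  ],
)

```text
time_s: 0.78
eef_pos: [0.2514, 0.4266, 0.3508]
eef_rot: [0.0, 0.109, 0.994, 0.0]
wrist_force: [-0.2, -0.7, -0.0]
opening: 0.999
```

```bash
python3 - <<'E'
from h import *
d=pickle.load(open("cams0.pkl","rb")); T=d["top"];S=d["scene"]
print(tri(ray(T,(195,188)),ray(S,(297,152))))
E
```

```text
(array([ 0.54809002, -0.07334075,  0.14495092]), np.float64(0.0028077609532344274))
```

drive_tool(
  deltas=[
    {"slide":[-0.55,-0.95,0],"delta_rot":[0,0,0],"hand":1},
    {"slide":[-0.6,-0.95,0],"delta_rot":[0,0,0],"hand":1},
    {"slide":[-0.75,-0.9,0],"delta_rot":[0,0,0],"hand":1},
    {"slide":[-0.75,-0.9,0],"delta_rot":[0,0,0],"hand":1},
    {"slide":[-0.75,-0.9,0],"delta_rot":[0,0,0],"hand":1},
  ],
)

```text
time_s: 1.4
eef_pos: [0.3677, 0.1643, 0.3505]
eef_rot: [0.0, 0.109, 0.994, 0.0]
wrist_force: [1.4, 1.5, -0.4]
opening: 1.001
```

drive_tool(
  deltas=[
    {"slide":[-0.75,-0.9,0],"delta_rot":[0,0,0],"hand":0.5},
    {"slide":[-0.75,-0.9,0],"delta_rot":[0,0,0],"hand":0.5},
    {"slide":[-0.75,-0.9,0],"delta_rot":[0,0,0],"hand":0.5},
    {"slide":[-0.75,-0.9,0],"delta_rot":[0,0,0],"hand":0.5},
    {"slide":[-0.75,-0.9,0],"delta_rot":[0,0,0],"hand":0.5},
  ],
)

```text
time_s: 2.02
eef_pos: [0.5021, -0.0963, 0.3503]
eef_rot: [-0.0, 0.109, 0.994, 0.0]
wrist_force: [0.7, 0.7, -0.1]
opening: 0.5
```

drive_tool(
  deltas=[
    {"slide":[-0.66,-0.7,0],"delta_rot":[0,0,0],"hand":0.5},
    {"slide":[-0.66,-0.7,0],"delta_rot":[0,0,0],"hand":0.5},
    {"slide":[-0.66,-0.7,0.5],"delta_rot":[0,0,0],"hand":0.5},
    {"slide":[-0.66,-0.7,0.5],"delta_rot":[0,0,0],"hand":0.5},
    {"slide":[0,0,0],"delta_rot":[0,0,0],"hand":0.5},
  ],
)

```text
time_s: 2.65
eef_pos: [0.599, -0.2618, 0.2946]
eef_rot: [-0.004, 0.111, 0.994, 0.002]
wrist_force: [0.9, 1.2, -0.2]
opening: 0.502
```

```bash
python3 - <<'E'
from bench import ctrl
from h import *
d={}
for n in ["wrist","top"]:
    c=ctrl.camera(n);d[n]=c
    cv2.imwrite(f"pics/{n}1.png",c["frame"][:,:,::-1])
d["obs"]=ctrl.get_obs();pickle.dump(d,open("cams1.pkl","wb"))
E
```

```text
(no output)
```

View pics/wrist1.png

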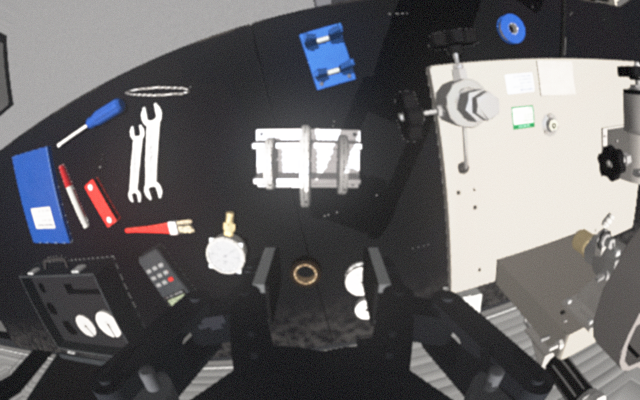

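```bash
python3 - <<'E'
from h import *
d=pickle.load(open("cams1.pkl","rb"))
f=d["wrist"]["frame"]
cv2.imwrite("pics/wz.png",cv2.resize(f[115:215,245:370,::-1],None,fx=6,fy=6,interpolation=cv2.INTER_CUBIC))
cv2.imwrite("pics/wzs.png",cv2.resize(f[15:95,290:365,::-1],None,fx=6,fy=6,interpolation=cv2.INTER_CUBIC))
E
```

```text
(no output)
```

View pics/wz.png

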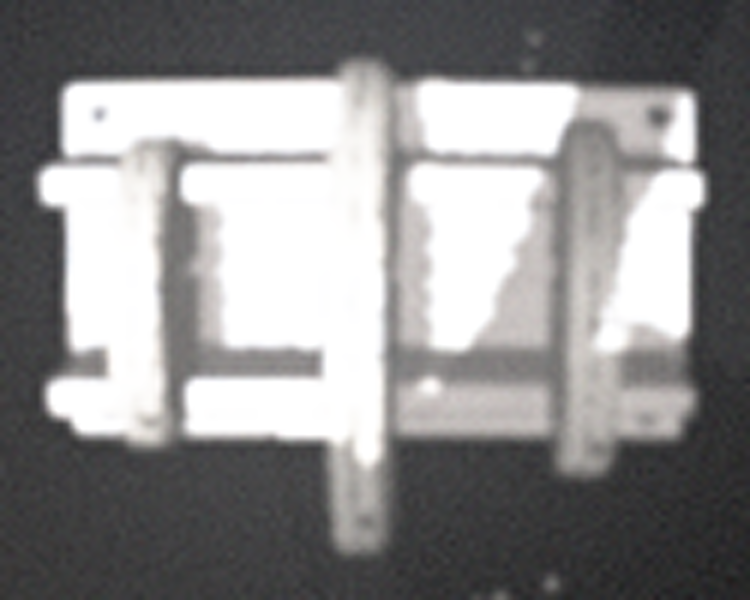

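View pics/wzs.png

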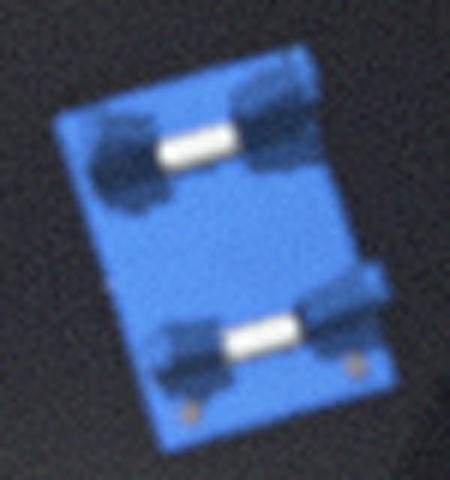

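```bash
python3 - <<'E'
from h import *
d=pickle.load(open("cams1.pkl","rb"));W=d["wrist"]
T=pickle.load(open("cams0.pkl","rb"))["top"]
z=lambda u,v:(260+(u+.5)/3.5-.5,120+(v+.5)/3.5-.5)
w=lambda u,v:(245+(u+.5)/6-.5,115+(v+.5)/6-.5)
ws=lambda u,v:(290+(u+.5)/6-.5,15+(v+.5)/6-.5)
A=onz(W,w(364,60),.066,1);B=onz(W,w(360,552),.066,1)
print("big",A.round(4),B.round(4),((A+B)/2).round(4),np.linalg.norm(A-B).round(4),np.degrees(np.arctan2(*(B-A)[[1,0]])).round(2))
for t,q in [((278,42),(360,552)),((232,262),(364,60))]:
    p,e=tri(ray(T,z(*t)),ray(W,w(*q),1));print("end tri",p.round(4),e.round(4))
R=[]
for t,q in [((123,414),(262,336)),((133,516),(198,147))]:
    p,e=tri(ray(T,z(*t)),ray(W,ws(*q),1));print("rod",p.round(4),e.round(4));R.append(p)
R=np.array(R);print("stand",R.mean(0).round(4),np.linalg.norm(R[0]-R[1]),np.degrees(np.arctan2(*(R[0]-R[1])[[1,0]])))
P=[onz(W,ws(*q),.006,1) for q in [(53,118),(305,45),(398,385),(163,452)]];print(np.round(P,4).tolist(),np.mean(P,0).round(4))
o=d["obs"];print(o["eef_pos"],o["eef_rot"])
E
```

```text
big [ 0.5415 -0.2693  0.066 ] [ 0.6497 -0.296   0.066 ] [ 0.5956 -0.2827  0.066 ] 0.1115 -13.84
end tri [ 0.6447 -0.2935  0.0829] 0.0009
end tri [ 0.5401 -0.2678  0.1042] 0.0017
rod [ 0.4763 -0.2164  0.0249] 0.0004
rod [ 0.4268 -0.2203  0.0203] 0.0001
stand [ 0.4516 -0.2183  0.0226] 0.049842265090094214 4.584119106299137
[[0.4082, -0.2522, 0.006], [0.4028, -0.1879, 0.006], [0.4931, -0.1849, 0.006], [0.4976, -0.2448, 0.006]] [ 0.4504 -0.2175  0.006 ]
[ 0.59964019 -0.25974355  0.29923401] [-1.07931204e-03  1.09580415e-01  9.93977108e-01  6.90893191e-04]
```

drive_tool(
  deltas=[
    {"slide":[-0.03,-0.46,0],"delta_rot":[0,0,0],"hand":0.5},
    {"slide":[0,0,1],"delta_rot":[0,0,0],"hand":0.5},
    {"slide":[0,0,1],"delta_rot":[0,0,0],"hand":0.5},
    {"slide":[0,0,0.9],"delta_rot":[0,0,0],"hand":0.5},
    {"slide":[0,0,0],"delta_rot":[0,0,0],"hand":0.5},
  ],
)

```text
time_s: 3.38
eef_pos: [0.5941, -0.2813, 0.1527]
eef_rot: [-0.003, 0.109, 0.994, 0.001]
wrist_force: [-0.5, 0.1, 0.7]
opening: 0.501
```

```bash
python3 - <<'E'
from bench import ctrl
from h import *
S0=pickle.load(open("cams0.pkl","rb"))["scene"]
sz=lambda u,v:(240+(u+.5)/5-.5,170+(v+.5)/5-.5)
c=np.array([.596,-.2825]); n=np.array([np.cos(np.radians(76.8)),np.sin(np.radians(76.8)),0])
for q,off in [((570,141),-.0055),((560,124),.0055)]:
    C,v=ray(S0,sz(*q)); P0=np.r_[c,0]+n*off; s=(P0-C)@n/(v@n); print("top",(C+s*v).round(4))
d={}
for k in ["wrist","scene"]:
    c=ctrl.camera(k);d[k]=c
cv2.imwrite("pics/wrist2.png",d["wrist"]["frame"][:,:,::-1])
cv2.imwrite("pics/scene2.png",cv2.resize(d["scene"]["frame"][130:290,240:440,::-1],None,fx=4,fy=4,interpolation=cv2.INTER_CUBIC)[:600])
o=ctrl.get_obs();print(o["eef_pos"],o["eef_rot"])
d["obs"]=o;pickle.dump(d,open("cams2.pkl","wb"))
E
```

```text
top [ 0.5939 -0.2877  0.1188]
top [ 0.5948 -0.2766  0.1211]
[ 0.59728884 -0.28328496  0.15804679] [ 1.25327962e-03  1.09131567e-01  9.94026217e-01 -7.80967142e-04]
```

View pics/wrist2.png

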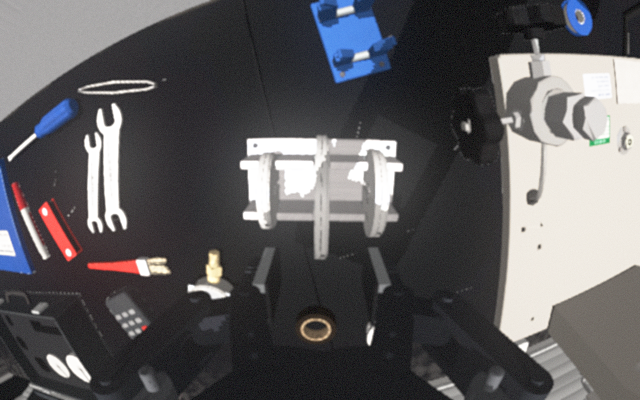

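View pics/scene2.png

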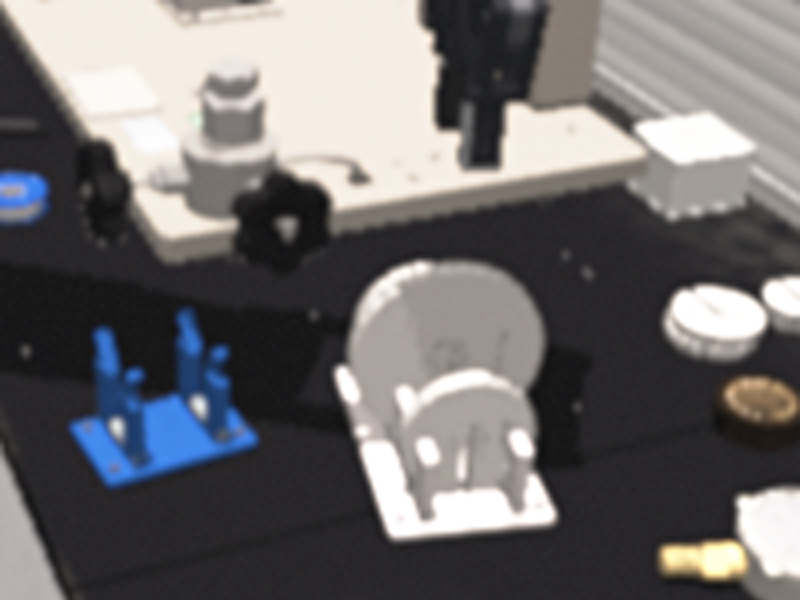

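```bash
python3 - <<'E'
from h import *
d=pickle.load(open("cams2.pkl","rb"));S=d["scene"];W=d["wrist"]
p=d["obs"]["eef_pos"]
g=lambda q:((q[0]-240)*4,(q[1]-130)*4)
for X in [p,p+[0,0,.02],[.596,-.2825,.12],[.596,-.2825,.066]]: print(np.round(X,3),np.round(g(proj(S,X)),0),np.round(proj(W,X,1),0))
E
```

```text
[ 0.597 -0.283  0.158] [462. 201.] [319. 246.]
[ 0.597 -0.283  0.178] [465. 166.] [319. 262.]
[ 0.596 -0.282  0.12 ] [453. 264.] [320. 221.]
[ 0.596 -0.282  0.066] [446. 349.] [320. 198.]
```

```bash
python3 - <<'E'
from h import *
d=pickle.load(open("cams2.pkl","rb"));S=d["scene"];W=d["wrist"]
for a,b in [((262,250),(360,171)),((272,250),(360,171)),((255,252),(357,171))]:
  print(tri(ray(W,a,1),ray(S,b)))
print(-W["R"].T@W["t"],-W["R"].T@W["t"]-d["obs"]["eef_pos"])
cv2.imwrite("pics/s2b.png",cv2.resize(S["frame"][120:220,310:430,::-1],None,fx=6,fy=6))
cv2.imwrite("pics/w2b.png",cv2.resize(W["frame"][200:300,230:410,::-1],None,fx=4,fy=4))
E
```

```text
(array([ 0.58440505, -0.31028824,  0.19066307]), np.float64(0.011448939642742573))
(array([ 0.58674912, -0.3060063 ,  0.18824523]), np.float64(0.01188226921148184))
(array([ 0.5800063 , -0.31179799,  0.19365454]), np.float64(0.004923681440324893))
[ 0.51765902 -0.26480194  0.32670252] [-0.07962982  0.01848302  0.16865574]
```

View pics/s2b.png

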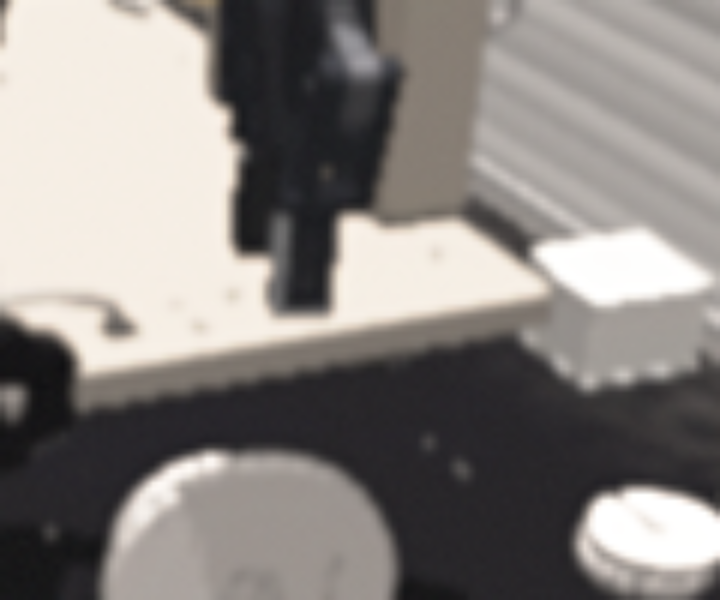

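View pics/w2b.png

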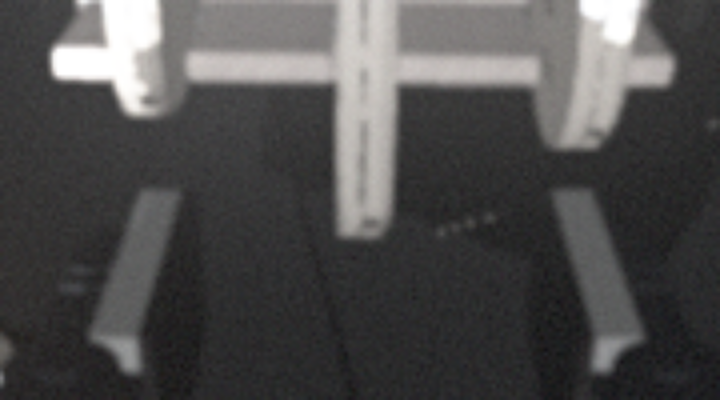

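drive_tool(
  deltas=[
    {"slide":[0,0,0],"delta_rot":[0,0,0],"hand":0.12},
    {"slide":[0,0,0],"delta_rot":[0,0,0],"hand":0.12},
    {"slide":[0,0,0],"delta_rot":[0,0,0],"hand":0.12},
    {"slide":[0,0,0],"delta_rot":[0,0,0],"hand":0.12},
    {"slide":[0,0,0],"delta_rot":[0,0,0],"hand":0.12},
  ],
)

```text
time_s: 4.1
eef_pos: [0.5965, -0.2825, 0.1555]
eef_rot: [-0.0, 0.109, 0.994, 0.0]
wrist_force: [-0.8, -0.0, -0.3]
opening: 0.123
```

```bash
python3 - <<'E'
from bench import ctrl
from h import *
d={}
for k in ["wrist","scene"]:
    c=ctrl.camera(k);d[k]=c
S,W=d["scene"],d["wrist"]
cv2.imwrite("pics/s3b.png",cv2.resize(S["frame"][120:220,310:430,::-1],None,fx=6,fy=6))
cv2.imwrite("pics/w3b.png",cv2.resize(W["frame"][200:300,230:410,::-1],None,fx=4,fy=4))
for i in range(3):
  o=ctrl.get_obs();print(o["eef_pos"],o["opening"])
d["obs"]=o;pickle.dump(d,open("cams3.pkl","wb"))
p=np.array([.597,-.283,.155])
for k in [0,.01,.02,.03]: print(proj(S,p+[0,0,k]),proj(W,p+[0,0,k],1))
E
```

```text
[ 0.59645169 -0.28244099  0.15538283] 0.11823861596725518
[ 0.59645169 -0.28244099  0.15538283] 0.11823861596725518
[ 0.59645169 -0.28244099  0.15538283] 0.11823861596725518
(np.float64(355.1129847889338), np.float64(181.4168983661857)) (np.float64(320.63268513223767), np.float64(237.29626419751617))
(np.float64(355.47009575524675), np.float64(177.11840434532166)) (np.float64(320.6079472486274), np.float64(244.37690724143437))
(np.float64(355.83190902015), np.float64(172.76330942366937)) (np.float64(320.5807928193796), np.float64(252.19139011631736))
(np.float64(356.1985180762447), np.float64(168.350488244058)) (np.float64(320.5508918952042), np.float64(260.84834648285386))
```

View pics/s3b.png

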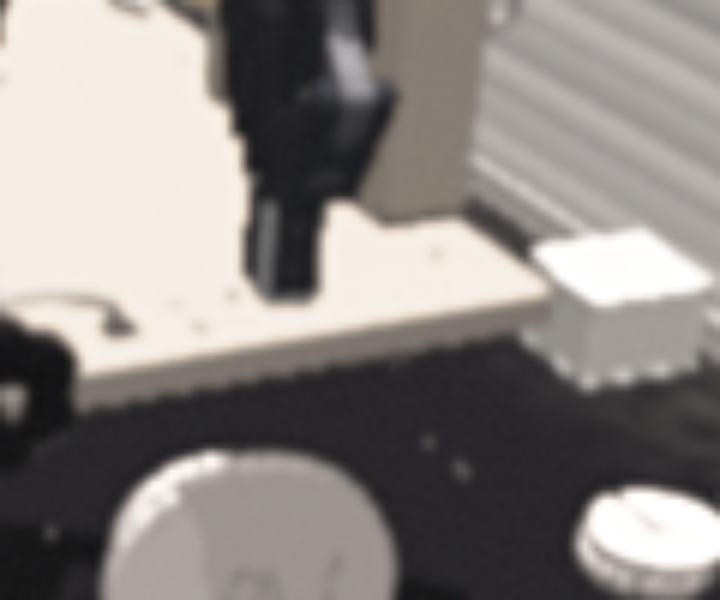

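View pics/w3b.png

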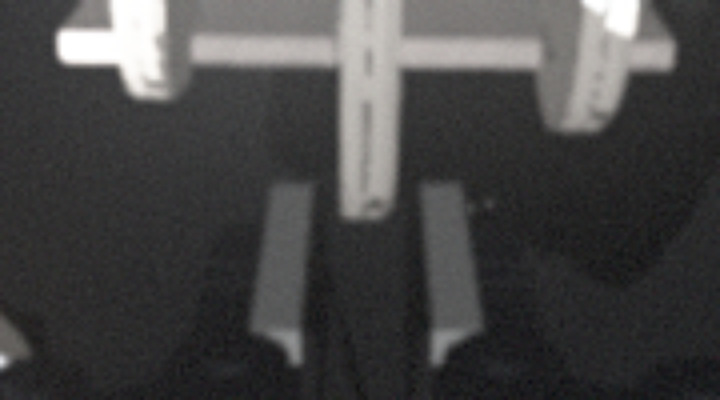

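drive_tool(
  deltas=[
    {"slide":[0,0,0],"delta_rot":[0,0,0],"hand":0.45},
    {"slide":[0,0,0],"delta_rot":[0,0,0],"hand":0.45},
    {"slide":[0,0,0.4],"delta_rot":[0,0,0],"hand":0.45},
    {"slide":[0,0,0.4],"delta_rot":[0,0,0],"hand":0.45},
    {"slide":[0,0,0],"delta_rot":[0,0,0],"hand":0.45},
  ],
)

```text
time_s: 4.82
eef_pos: [0.5944, -0.281, 0.1116]
eef_rot: [-0.003, 0.109, 0.994, 0.002]
wrist_force: [0.0, 0.5, 1.4]
opening: 0.448
```

drive_tool(
  deltas=[
    {"slide":[0,0,0.3],"delta_rot":[0,0,0],"hand":0.45},
    {"slide":[0,0,0.3],"delta_rot":[0,0,0],"hand":0.45},
    {"slide":[0,0,0.2],"delta_rot":[0,0,0],"hand":0.45},
    {"slide":[0,0,0],"delta_rot":[0,0,0],"hand":0.45},
    {"slide":[0,0,0],"delta_rot":[0,0,0],"hand":0.45},
  ],
)

```text
time_s: 5.45
eef_pos: [0.5968, -0.2827, 0.0759]
eef_rot: [0.0, 0.109, 0.994, -0.0]
wrist_force: [-0.5, 0.7, 0.3]
opening: 0.45
```

```bash
cat > look.py <<'E'
import sys
from bench import ctrl
from h import *
n=sys.argv[1]
d={}
for k in ["wrist","scene"]:
    c=ctrl.camera(k);d[k]=c
S,W=d["scene"],d["wrist"]
a=cv2.resize(S["frame"][110:260,250:430,::-1],None,fx=3.2,fy=3.2,interpolation=cv2.INTER_CUBIC)
b=cv2.resize(W["frame"][0:300,200:440,::-1],None,fx=1.6,fy=1.6,interpolation=cv2.INTER_CUBIC)[:480]
b=cv2.resize(b,(200*2-176,0)) if 0 else b
cv2.imwrite(f"pics/s{n}.png",a);cv2.imwrite(f"pics/w{n}.png",b)
o=ctrl.get_obs();print(o["time_s"],o["eef_pos"].round(4),o["eef_rot"].round(4),o["opening"].round(3),o["wrist_force"].round(2))
d["obs"]=o;pickle.dump(d,open(f"cams{n}.pkl","wb"))
E
python3 look.py 4
```

```text
Traceback (most recent call last):
  File "look.py", line 13, in <module>
    o=ctrl.get_obs();print(o["time_s"],o["eef_pos"].round(4),o["eef_rot"].round(4),o["opening"].round(3),o["wrist_force"].round(2))
                                                                                   ^^^^^^^^^^^^^^^^^^
AttributeError: 'float' object has no attribute 'round'
```

View pics/s4.png

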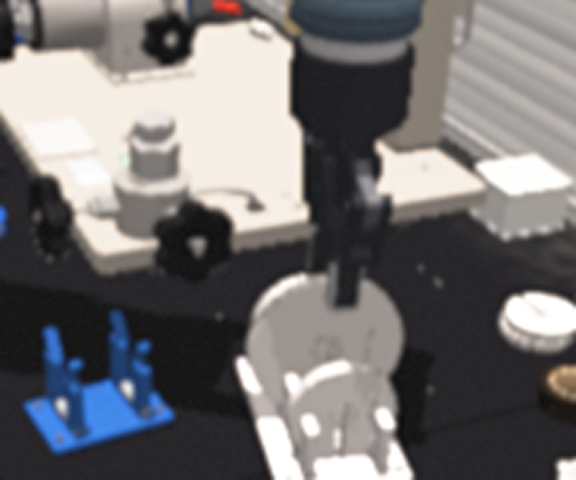

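View pics/w4.png

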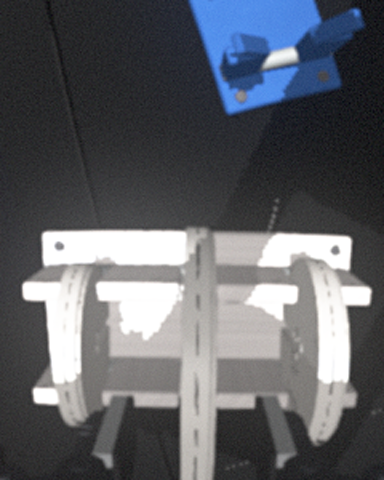

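drive_tool(
  deltas=[
    {"slide":[0,0,0],"delta_rot":[0,0,0],"hand":0},
    {"slide":[0,0,0],"delta_rot":[0,0,0],"hand":0},
    {"slide":[0,0,0],"delta_rot":[0,0,0],"hand":0},
    {"slide":[0,0,0],"delta_rot":[0,0,0],"hand":0},
    {"slide":[0,0,0],"delta_rot":[0,0,0],"hand":0},
  ],
)

```text
time_s: 6.18
eef_pos: [0.5968, -0.2827, 0.0761]
eef_rot: [0.0, 0.109, 0.994, -0.0]
wrist_force: [-0.4, 0.5, 6.2]
opening: 0.098
```

```bash
sed -i 's/o\["opening"\].round(3)/float(o["opening"])/' look.py; python3 look.py 5
```

```text
6.275 [ 0.5969 -0.2827  0.0761] [ 4.000e-04  1.092e-01  9.940e-01 -2.000e-04] 0.10306767685387684 [-1.11  1.56  5.37]
```

View pics/s5.png

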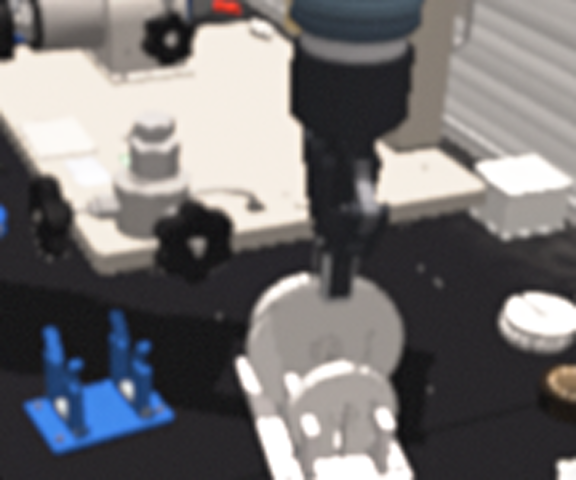

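View pics/w5.png

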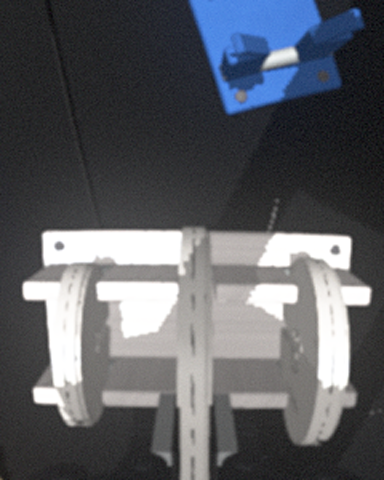

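drive_tool(
  deltas=[
    {"slide":[0,0,-0.1],"delta_rot":[0,0,0],"hand":0},
    {"slide":[0,0,-0.2],"delta_rot":[0,0,0],"hand":0},
    {"slide":[0,0,-0.2],"delta_rot":[0,0,0],"hand":0},
    {"slide":[0,0,-0.2],"delta_rot":[0,0,0],"hand":0},
    {"slide":[0,0,0],"delta_rot":[0,0,0],"hand":0},
  ],
)

```text
time_s: 6.9
eef_pos: [0.5974, -0.2831, 0.1121]
eef_rot: [0.001, 0.109, 0.994, -0.001]
wrist_force: [0.5, -0.1, -8.6]
opening: 0.103
```

```bash
python3 look.py 6
```

```text
7.0 [ 0.5965 -0.2825  0.1106] [ 1.000e-04  1.093e-01  9.940e-01 -1.000e-04] 0.10091394093208324 [-0.1  -0.08 -9.48]
```

View pics/s6.png

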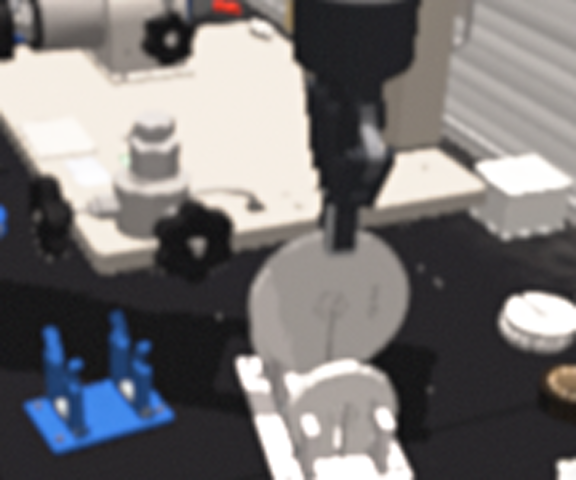

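drive_tool(
  deltas=[
    {"slide":[0,0,-0.3],"delta_rot":[0,0,0],"hand":0},
    {"slide":[0,0,-0.3],"delta_rot":[0,0,0],"hand":0},
    {"slide":[0,0,-0.3],"delta_rot":[0,0,0],"hand":0},
    {"slide":[0,0,-0.2],"delta_rot":[0,0,0],"hand":0},
    {"slide":[0,0,0],"delta_rot":[0,0,0],"hand":0},
  ],
)

```text
time_s: 7.62
eef_pos: [0.5972, -0.283, 0.1671]
eef_rot: [0.001, 0.109, 0.994, -0.001]
wrist_force: [0.2, 0.6, -8.7]
opening: 0.101
```

drive_tool(
  deltas=[
    {"slide":[0.3,0.06,0],"delta_rot":[0,0,0],"hand":0},
    {"slide":[0.55,0.11,0],"delta_rot":[0,0,0],"hand":0},
    {"slide":[0.6,0.12,0],"delta_rot":[0,0,0],"hand":0},
    {"slide":[0.6,0.12,0],"delta_rot":[0,0,0],"hand":0},
    {"slide":[0.55,0.11,0],"delta_rot":[0,0,0],"hand":0},
  ],
)

```text
time_s: 8.25
eef_pos: [0.4739, -0.2281, 0.1649]
eef_rot: [-0.0, 0.109, 0.994, 0.0]
wrist_force: [0.8, -1.2, -8.6]
opening: 0.103
```

drive_tool(
  deltas=[
    {"slide":[0.4,0.08,0],"delta_rot":[0,0,-0.02],"hand":0},
    {"slide":[0.11,0.02,0],"delta_rot":[0,0,-0.03],"hand":0},
    {"slide":[0,0,0],"delta_rot":[0,0,-0.03],"hand":0},
    {"slide":[0,0,0],"delta_rot":[0,0,-0.015],"hand":0},
    {"slide":[0,0,0],"delta_rot":[0,0,0],"hand":0},
  ],
)

```text
time_s: 8.88
eef_pos: [0.451, -0.2185, 0.1652]
eef_rot: [-0.0, -0.04, 0.999, 0.0]
wrist_force: [-0.7, -0.0, -8.5]
opening: 0.101
```

```bash
python3 look.py 7; python3 - <<'E'
from bench import ctrl
from h import *
c=ctrl.camera("top"); pickle.dump(c,open("top7.pkl","wb"))
cv2.imwrite("pics/t7.png",cv2.resize(c["frame"][120:290,220:400,::-1],None,fx=3.5,fy=3.5,interpolation=cv2.INTER_CUBIC))
W=pickle.load(open("cams7.pkl","rb"))["wrist"]
cv2.imwrite("pics/w7f.png",W["frame"][:,:,::-1])
E
```

```text
8.975 [ 0.4511 -0.2186  0.1653] [-2.000e-04 -3.930e-02  9.992e-01  2.000e-04] 0.10049320007132467 [ 0.3   0.09 -8.06]
```

View pics/s7.png

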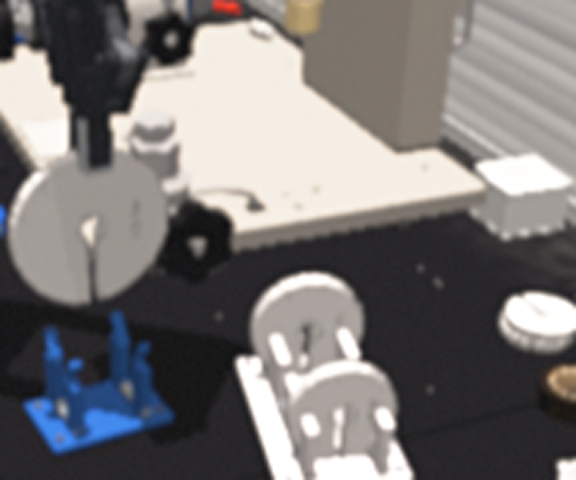

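View pics/t7.png

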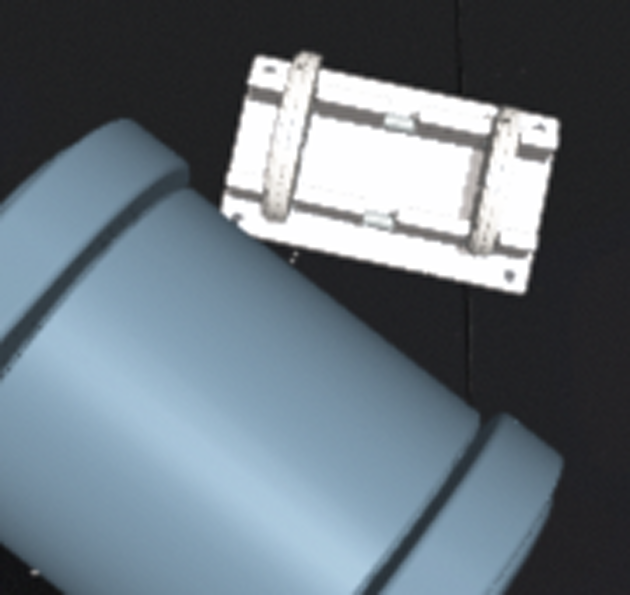

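View pics/w7f.png

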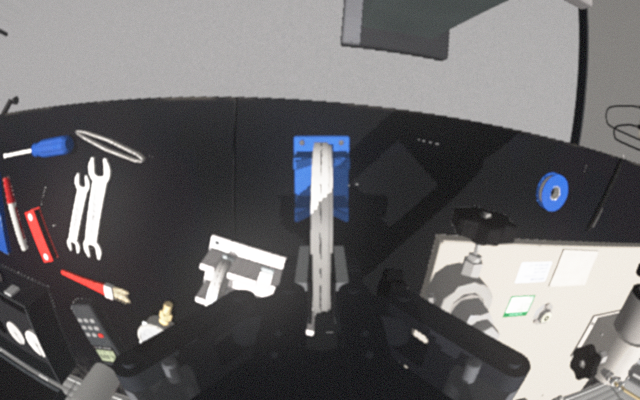

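```bash
python3 - <<'E'
from h import *
d=pickle.load(open("cams7.pkl","rb"));S=d["scene"];W=d["wrist"]
g=lambda q:np.round(((q[0]-250)*3.2,(q[1]-110)*3.2),1)
a=np.radians(4.6);ax=np.array([np.cos(a),np.sin(a),0]);n=np.array([-np.sin(a),np.cos(a),0])
c=np.array([.4511,-.2186,.1555])-n*.0055
for nm,X in [("c",c),("left",c-ax*.054),("right",c+ax*.054),("top",c+[0,0,.054]),("bot",c-[0,0,.054])]: print(nm,g(proj(S,X)))
# wrist: disc rim row extents and stand centre
for nm,X in [("rim near",c-ax*.054+n*.0055),("bot",c-[0,0,.054]),("stand base centre",[.4516,-.2183,.006]),("corner",[.4516,-.2183,.006]-ax*.045-n*.03),("corner",[.4516,-.2183,.006]-ax*.045+n*.03)]: print(nm,np.round(proj(W,X,1),1))
cv2.imwrite("pics/s7z.png",cv2.resize(S["frame"][145:215,250:310,::-1],None,fx=8,fy=8,interpolation=cv2.INTER_CUBIC))
cv2.imwrite("pics/w7z.png",cv2.resize(W["frame"][125:245,270:370,::-1],None,fx=5,fy=5,interpolation=cv2.INTER_CUBIC))
g=lambda q:np.round(((q[0]-250)*8,(q[1]-145)*8),0)
for X in [c-ax*.054,c+ax*.054,c+[0,0,.054],c-[0,0,.054]]: print(g(proj(S,X)))
E
```

```text
c [ 94.8 225.2]
left [ 15.3 242. ]
right [169.8 209.4]
top [ 92.3 148.1]
bot [ 97.1 297.1]
rim near [321.2 146.6]
bot [314.4 204. ]
stand base centre [321.4 177. ]
corner [293.5 136.6]
corner [349.3 136.6]
[ 38. 325.]
[425. 243.]
[231.  90.]
[243. 463.]
```

View pics/s7z.png

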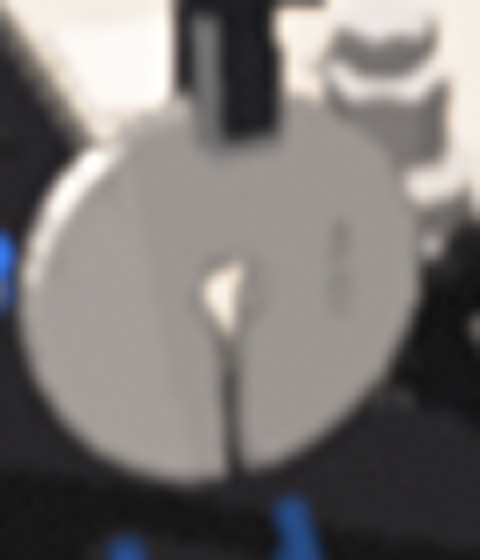

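View pics/w7z.png

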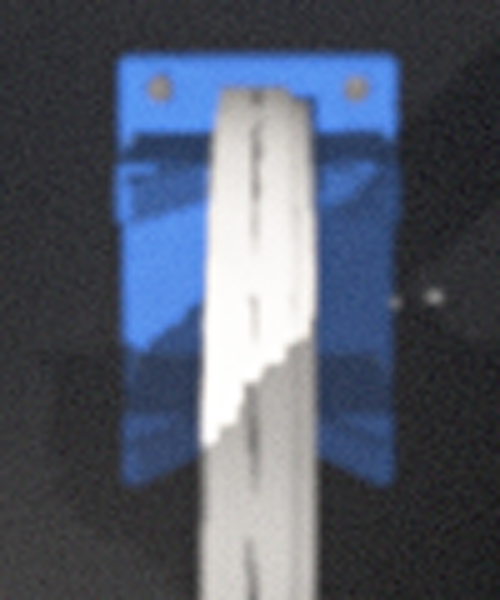

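drive_tool(
  deltas=[
    {"slide":[-0.03,0,0.3],"delta_rot":[0,0,0],"hand":0},
    {"slide":[0,0,0.3],"delta_rot":[0,0,0],"hand":0},
    {"slide":[0,0,0.3],"delta_rot":[0,0,0],"hand":0},
    {"slide":[0,0,0.1],"delta_rot":[0,0,0],"hand":0},
    {"slide":[0,0,0],"delta_rot":[0,0,0],"hand":0},
  ],
)

```text
time_s: 9.65
eef_pos: [0.4525, -0.2185, 0.1149]
eef_rot: [-0.0, -0.04, 0.999, 0.0]
wrist_force: [1.2, -0.1, -8.4]
opening: 0.103
```

```bash
python3 look.py 8
```

```text
9.75 [ 0.4532 -0.219   0.1159] [ 3.000e-04 -3.970e-02  9.992e-01 -3.000e-04] 0.1008646387004346 [-0.52 -1.15 -7.82]
```

View pics/w8.png

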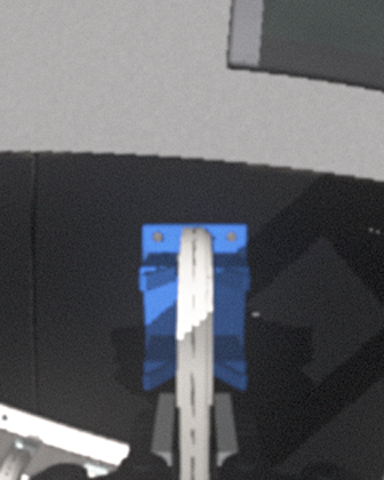

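View pics/s8.png

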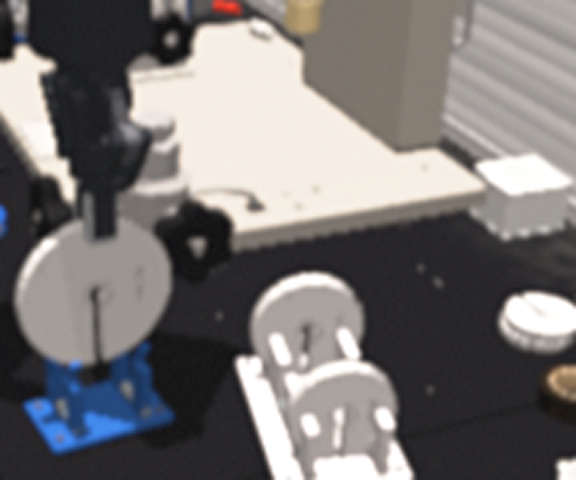

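drive_tool(
  deltas=[
    {"slide":[0,0,0.15],"delta_rot":[0,0,0],"hand":0},
    {"slide":[0,0,0.15],"delta_rot":[0,0,0],"hand":0},
    {"slide":[0,0,0.15],"delta_rot":[0,0,0],"hand":0},
    {"slide":[0,0,0.15],"delta_rot":[0,0,0],"hand":0},
    {"slide":[0,0,0],"delta_rot":[0,0,0],"hand":0},
  ],
)

```text
time_s: 10.38
eef_pos: [0.4522, -0.2182, 0.0845]
eef_rot: [-0.001, -0.04, 0.999, 0.001]
wrist_force: [-0.3, 0.6, -7.7]
opening: 0.102
```

Still free; lower in 2 mm rows to contact.

drive_tool(
  deltas=[
    {"slide":[0,0,0.05],"delta_rot":[0,0,0],"hand":0},
    {"slide":[0,0,0.05],"delta_rot":[0,0,0],"hand":0},
    {"slide":[0,0,0.03],"delta_rot":[0,0,0],"hand":0},
    {"slide":[0,0,0],"delta_rot":[0,0,0],"hand":0},
    {"slide":[0,0,0],"delta_rot":[0,0,0],"hand":0},
  ],
)

```text
time_s: 11.0
eef_pos: [0.4529, -0.2187, 0.0791]
eef_rot: [0.0, -0.04, 0.999, -0.0]
wrist_force: [0.4, 0.8, -8.9]
opening: 0.101
```

drive_tool(
  deltas=[
    {"slide":[0,0,0.03],"delta_rot":[0,0,0],"hand":0},
    {"slide":[0,0,0.03],"delta_rot":[0,0,0],"hand":0},
    {"slide":[0,0,0],"delta_rot":[0,0,0],"hand":0},
    {"slide":[0,0,0],"delta_rot":[0,0,0],"hand":0},
    {"slide":[0,0,0],"delta_rot":[0,0,0],"hand":0},
  ],
)

```text
time_s: 11.62
eef_pos: [0.4531, -0.2189, 0.0763]
eef_rot: [0.0, -0.04, 0.999, -0.0]
wrist_force: [-0.1, 0.4, -4.5]
opening: 0.103
```

```bash
python3 look.py 9
```

```text
11.725 [ 0.4531 -0.2188  0.0763] [ 3.000e-04 -3.980e-02  9.992e-01 -2.000e-04] 0.10111242394327796 [ 0.24 -0.22 -3.46]
```

View pics/s9.png

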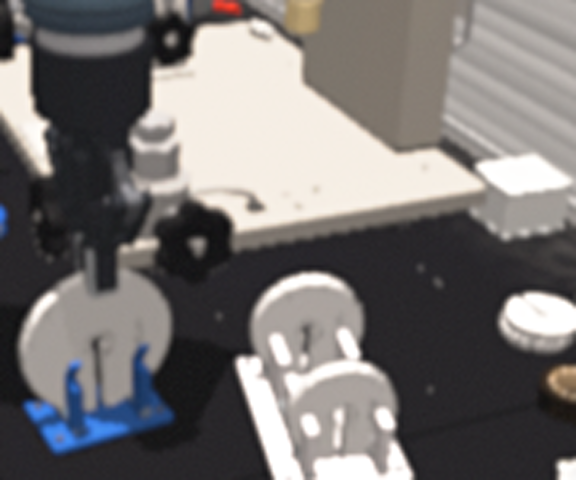

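View pics/w9.png

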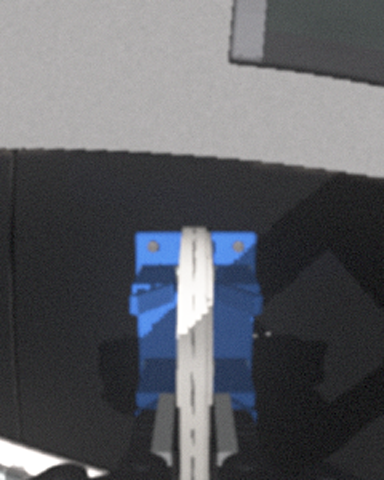

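drive_tool(
  deltas=[
    {"slide":[0,0,0.02],"delta_rot":[0,0,0],"hand":0},
    {"slide":[0,0,0.01],"delta_rot":[0,0,0],"hand":0},
    {"slide":[0,0,0],"delta_rot":[0,0,0],"hand":0},
    {"slide":[0,0,0],"delta_rot":[0,0,0],"hand":0},
    {"slide":[0,0,0],"delta_rot":[0,0,0],"hand":0},
  ],
)

```text
time_s: 12.35
eef_pos: [0.4535, -0.2194, 0.076]
eef_rot: [0.001, -0.04, 0.999, -0.001]
wrist_force: [-1.6, 1.2, 7.1]
opening: 0.1
```

drive_tool(
  deltas=[
    {"slide":[0,0,0],"delta_rot":[0,0,0],"hand":0.2},
    {"slide":[0,0,0],"delta_rot":[0,0,0],"hand":0.3},
    {"slide":[0,0,0],"delta_rot":[0,0,0],"hand":0.45},
    {"slide":[0,0,0],"delta_rot":[0,0,0],"hand":0.45},
    {"slide":[0,0,0],"delta_rot":[0,0,0],"hand":0.45},
  ],
)

```text
time_s: 12.98
eef_pos: [0.4528, -0.2187, 0.0745]
eef_rot: [-0.0, -0.04, 0.999, 0.0]
wrist_force: [0.4, 0.1, -0.6]
opening: 0.447
```

```bash
python3 look.py 10
```

```text
13.075 [ 0.4528 -0.2186  0.0744] [-0.     -0.0398  0.9992  0.    ] 0.44936823255978914 [ 0.43  0.37 -0.19]
```

View pics/w10.png

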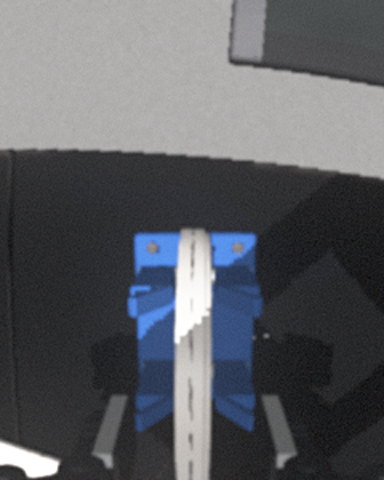

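Released, disc upright between clear fingers. Withdraw straight up.

drive_tool(
  deltas=[
    {"slide":[0,0,-0.2],"delta_rot":[0,0,0],"hand":0.45},
    {"slide":[0,0,-0.4],"delta_rot":[0,0,0],"hand":0.45},
    {"slide":[0,0,-0.6],"delta_rot":[0,0,0],"hand":0.45},
    {"slide":[0,0,-0.8],"delta_rot":[0,0,0],"hand":0.45},
    {"slide":[0,0,-0.8],"delta_rot":[0,0,0],"hand":0.45},
  ],
)

```text
time_s: 13.7
eef_pos: [0.4527, -0.2186, 0.2164]
eef_rot: [0.0, -0.04, 0.999, -0.0]
wrist_force: [0.4, -0.9, -0.0]
opening: 0.454
```

drive_tool(
  deltas=[
    {"slide":[0,0,-0.5],"delta_rot":[0,0,0],"hand":0.45},
    {"slide":[-0.4,0,0],"delta_rot":[0,0,0],"hand":0.45},
    {"slide":[0,0,0],"delta_rot":[0,0,0],"hand":0.45},
    {"slide":[0,0,0],"delta_rot":[0,0,0],"hand":0.45},
    {"slide":[0,0,0],"delta_rot":[0,0,0],"hand":0.45},
  ],
)

```text
time_s: 14.32
eef_pos: [0.4721, -0.2169, 0.2391]
eef_rot: [-0.0, -0.04, 0.999, 0.0]
wrist_force: [0.4, -0.0, 0.1]
opening: 0.451
```

```bash
python3 look.py 11; python3 - <<'E'
from h import *
W=pickle.load(open("cams11.pkl","rb"))["wrist"];S=pickle.load(open("cams11.pkl","rb"))["scene"]
cv2.imwrite("pics/w11z.png",cv2.resize(W["frame"][90:240,260:380,::-1],None,fx=4,fy=4,interpolation=cv2.INTER_CUBIC))
a=np.radians(4.6);ax=np.array([np.cos(a),np.sin(a),0]);s=np.array([.4516,-.2183,0])
for k in (-.054,.054): print(np.round((np.array(proj(W,s+ax*k+[0,0,.066],1))-[260,90])*4))
g=lambda q:np.round(((q[0]-250)*3.2,(q[1]-110)*3.2),1)
n=np.array([-np.sin(a),np.cos(a),0]);c=s-n*.0055
for X in [[0,0,.12],[0,0,.066],ax*.054+[0,0,.066],-ax*.054+[0,0,.066]]: print(g(proj(S,c+X)))
E
```

```text
14.425 [ 0.4723 -0.217   0.2393] [-3.000e-04 -3.960e-02  9.992e-01  2.000e-04] 0.4512499236612148 [-1.    0.25 -0.09]
[245.  74.]
[246. 446.]
[ 96.9 272.7]
[ 99.  341.4]
[169.9 323.4]
[ 24.2 360.4]
```

View pics/w11z.png

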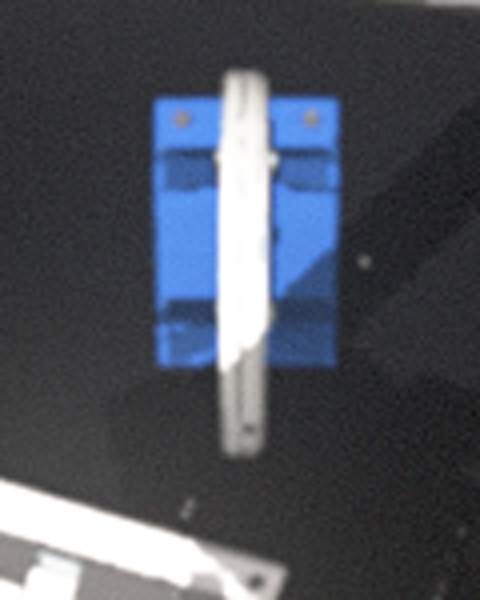

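View pics/s11.png

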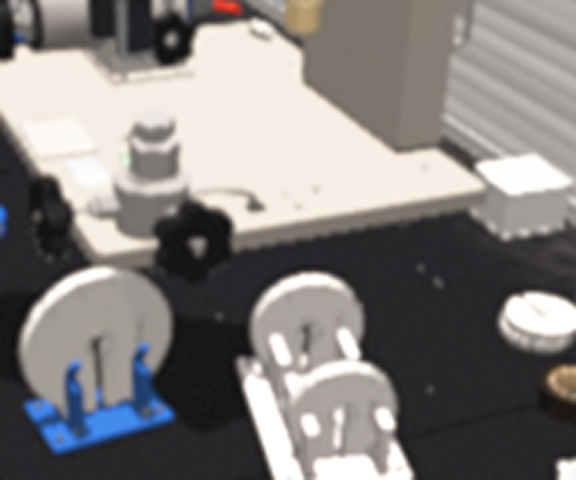

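The final views match the seated position. The disc spans wrist-crop rows 72–456 at column 244, against a predicted 74–446 at 245. In the scene crop its hub is at about (98,343), predicted (99,341). Both smaller discs are still in their slots, so I'm handing in.

```bash
python3 -c "
from bench import ctrl
print(ctrl.hand_in())"
```

```text
the job is handed in; nothing more can be done
None
```

I moved the largest disc from the middle rack slot to the blue stand, seated it, and handed the job in at about 14.4 s. The hand-in reports no verdict.

- **Lift and transfer:** I gripped the disc by its upper edge, lifted it about 90 mm and turned it about 17° to line up with the stand. It hung at roughly 8.5 N throughout.
- **Seating and release:** I lowered it until the vertical wrist force changed from -8.9 N (disc hanging) to +7 N (pressing on the rods). I then opened the fingers and withdrew straight up; the force read about zero.
- **Final position:** The last wrist and scene pictures show the disc upright in the slot, within 1–3 mm of the seated position I calculated. Both smaller discs appear unmoved in their rack slots, and the arm is clear of everything.

Two checks disagreed:

- **Finger length:** In the pictures the fingertips sat about 30 mm behind the stated tool point at the end of the fingers. I chose a grasp height that worked either way.
- **Rim height:** My first two-view height for the ends of the disc's rim came out at 83–104 mm instead of about 66 mm, because the two views see different points of the rim. The rim top from the scene view was 119–121 mm against the given 120 mm, so I used that.

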